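# Bring the bowl of shogi pieces round to the board

### The arm

A 6-joint arm with a two-finger parallel gripper is mounted at the origin on the work surface. World frame = base frame: x ahead of the robot, y to its left, z up, the work surface at z = 0. Lengths are in m, angles in degrees, forces in N, time in s.
With the tool pointing down it reaches from about 0.4 to 0.825 m from the base axis. Payload 7 kg.
Tool frame: the origin (TCP) lies midway between the tips of the shut fingers; the grasp point (between the pads) lies r.hold_point_z behind it (r.hold_point_z is the distance from the TCP to the grasp point, in m); z points along the fingers, x is the direction in which the jaws open and shut, and the axes are right-handed (so a half turn about z gives the same grasp; the last joint's range is limited). The gripper opens to 88 mm and grips with 3 to 60 N. Pads are 19 mm wide; open, the fingers measure 130 mm over their backs; the gripper's body (78 mm by 193 mm) begins 47 mm behind the grasp point.
Start: joints at [-53.165, 20.546, 0.682, 0, -70.136, -16.507], TCP at [0.234, -0.633, 0.227] pointing down, gripper open.
Joint ranges: [-176.03, 176.03], [-82.01, 121.73], [-58.28, 71.71], [-173.87, 95.51], [-174.79, -0.11], [-173.66, 173.66]. Speed limits (degrees/s): [136.94, 136.94, 172.46, 180, 180, 180].

### API

Orientations are given as [roll, pitch, yaw] about the fixed x, y, z axes, in that order (R = Rz(yaw) Ry(pitch) Rx(roll)).
In Python, from plant import get_state, viewer, close_job, r gives the robot as it stands.
- The arm moves only by the tool apply_moves, never from a script. Its argument "plan" is a list of rows, each a list of 3 entries, a list of its own where there are three numbers: the closure in counts, from 0 (fully open) to 255 (shut), then the shift along the tool's x, y, z in units of 50 mm (1.0 is 50 mm), then the turn about the tool's z in units of 6 degrees (1.0 is 6 degrees). A call has 1 to 12 rows; each row shifts and turns the commanded pose from where the row before left it, along the tool's axes as they then stand; what a row does not reach is not made up. A row lasts 1/8 s, in which the tool goes at most 62.5 mm and 10.7 degrees, less where a joint would pass 70% of its speed; a pose out of reach is approached as far as the arm can. A call is refused whole if a number of a shift passes 1 or a number of a turn 1, either way. A call with a gripper value outside its range is refused whole. The fingers move at their own pace and stop on an object; "squeeze" is the grip in N (left out, the last holds). Time passes only in rows, so rows that do not move let the fingers close. It gives the time, the measured TCP pose, the force and the opening at its end, in the units of the state.
- get_state(): the state, without advancing time (a new reading comes with each control period).
- viewer.capture(name): name is "scene" or "side" or "wrist"; returns a dict with "frame" (420x560x3 uint8, blue, green, red), "K" (3x3 intrinsics, pixels), "D" ([k1, k2, p1, p2, k3] as OpenCV has them; the pictures are not rectified), "R" (3x3) and "t" (3): a world point X has camera coordinates R X + t; the wrist camera has in their place "mount" (4x4, takes a point from camera to tool coordinates, whose origin is the TCP and whose axes are the tool frame's). Camera axes: x right, y down, z forward; pixel columns grow to the right and rows downward; lengths in m; the calibration is good to about 2 mm. A picture is of the moment at which its call begins: read the wrist's pose just before it. There is no depth.
- close_job(): hands the job in, once; it reports no verdict.
The state is a dict: "time_s": time; "joints": joint angles; "qd": joint speeds; "joint_torque": joint torques, N m; "tcp_pos": TCP position; "eef_rot": TCP orientation; "contact_force": force on the tool from outside, world axes, zero at the start; "moment": the same for the moment, N m; "gripper_width": finger opening in m.
Only numpy, scipy, OpenCV 4.12 (cv2) and the standard library are available. Lean on these libraries where they do the work, as an engineer would, in place of code of your own. Each camera call takes 0.05 s, during which the arm holds its last target.

### The job

The players are about to set up: with one fingertip, push on a divider of the turntable and bring it round gently until the bowl of shogi pieces stands right beside the shogi board, in line with the middle of the board's nearest edge, then take the finger away and leave it at rest there. Pinch and lift nothing, let nothing slide about on the turntable, and do not touch the bowl, the tortoise or the stone, nor disturb the other things standing on the table.

Things in the scene. Friction and masses are not known exactly. Their poses are not given: they have to be found in the camera images.
- bowl: Turned mulberry bowl heaped with boxwood shogi pieces, 94 mm across the rim, about 55 mm high over the heap, 0.3 kg, standing loose in one compartment of the turntable, its centre about 92 mm from the turntable's axis. Origin: centre of its underside. To be carried round by the turntable, not touched.
- board: Desk shogi board, a fixed slab of pale wood ruled 9 x 9, 360 mm along its x axis, 330 mm along its y axis, 24 mm thick, lying to the left or right of the turntable (the sake tray is on the other side). Origin: centre of its underside, about 0.395 m from the turntable's axis. Its y axis, drawn out, crosses the turntable's axis: the middle of a long edge faces the turntable.
- turntable (a joint): Angle of the revolving tray about its vertical axis, rad, growing counter-clockwise seen from above; 0 at the start, no end stops. It turns freely but with a little drag (about 0.1 N m: roughly 1 N of push at a divider's outer end) and stays where it is left, coasting a few degrees at most after a slow push.
- turntable_axis (a point): Point on the axis of the lacquered cherry turntable, on the floor of its tray, 34 mm above the table. Turns with the tray; its x axis points along the middle of the bowl's compartment. The tray is 330 mm across with a lip 8 mm high and 6 mm wide round it; a turned hub post 40 mm across rises in its centre to 92 mm above the table. Three dividers part it like spokes.
- divider_1 (a point): Divider at 60 degrees counter-clockwise from the x axis of turntable_axis: a straight upright board 9 mm thick from the hub to 152 mm from the axis, rising 37 mm above the tray's floor. This point: on its top edge (71 mm above the table), on its middle line, 135 mm from the axis, near its outer end, where its side is easily pushed. Turns with the tray.
- divider_2 (a point): The same point on the like divider at 180 degrees.
- divider_3 (a point): The same point on the like divider at 300 degrees.
- faces_ccw: The three upright divider sides (one per divider) on which a push turns the tray counter-clockwise seen from above. Origin on the axis of the turntable, at the underside of the tray, 18 mm above the table; axes as turntable_axis.
- faces_cw: The three opposite divider sides, on which a push turns the tray clockwise. Same origin and axes.
- hub: Turned cherry post with a small knob in the middle of the turntable, 40 mm across, its top 92 mm above the table. Not to be gripped or twisted: the turntable is turned by its dividers. Same origin and axes as faces_ccw.
- tortoise: Bronze tortoise figurine 85 mm long, 58 mm wide, 37 mm high, loose in another compartment of the turntable, about 92 mm from the axis. Origin: centre of its underside.
- stone: Smooth black river stone 72 x 54 x 26 mm, loose in the third compartment, about 92 mm from the axis. Origin: centre of its underside.
- bell: Brass hand bell 66 mm across, 110 mm tall, standing on the table beyond the turntable. Origin: centre of its underside.
- clock: Dark grey game clock 55 x 140 x 50 mm, on the table beyond the turntable. Origin: centre of its underside.
- sake_tray: Black tray with a red floor, 290 x 250 x 20 mm, fixed on the table on the side of the turntable away from the board. Origin: centre of its underside.
- flask: Rust-glazed sake flask 74 mm across, 138 mm tall, standing on the sake tray. Origin: centre of its underside.
- cup: Stoneware sake cup 52 mm across, 40 mm high, standing on the sake tray. Origin: centre of its underside.

How it is judged (in metres and radians):
On the way:
1. a fingertip pushes on the side of a divider ((contact force between the fingers and faces_ccw above 0.2 N or contact force between the fingers and faces_cw above 0.2 N)), for 0.04 s.
At the end, for the whole second after the job is handed in: The bowl stands upright in its compartment on the side of the turntable towards the board (its centre less than 330 mm from the board's centre), its centre within 20 mm of the board's cross centre line (the board's y axis), and the turntable, bowl, tortoise and stone are at rest, none lifted (x of bowl in the frame of board between -0.02 and 0.02 m and horizontal distance between bowl and board below 0.33 m and height (world z) of bowl between 0.03 and 0.04 m and angle between bowl's own z axis and vertical below 0.1 rad and linear speed of bowl below 0.01 m/s and velocity of joint turntable between -0.05 and 0.05 rad/s and height (world z) of each of tortoise, stone below 0.04 m); the robot touches nothing.
It fails at once if the robot touches the bowl, the tortoise or the stone (contact force between any of the fingers, the arm and bowl above 1 N or contact force between any of the fingers, the arm and tortoise above 1 N or contact force between any of the fingers, the arm and stone above 1 N).
It fails at once if a divider is pinched between the fingers instead of pushed from one side, or the hub post is gripped or pressed (over 3 N) (contact force between the fingers and hub above 3 N or (contact force between the fingers and faces_ccw above 2 N and contact force between the fingers and faces_cw above 2 N)).
It fails at once if the bowl, the tortoise or the stone is lifted or tipped (height (world z) of any of bowl, tortoise, stone above 0.046 m or angle between any of bowl, tortoise, stone's own z axis and vertical above 0.3 rad).
It fails at once if the turntable is turned roughly: the bowl, the tortoise or the stone slides on it, or it spins faster than 3 rad/s (about half a turn in one second) (x of bowl in the frame of turntable_axis below 0.068 m or x of bowl in the frame of turntable_axis above 0.112 m or y of bowl in the frame of turntable_axis above 0.026 m or y of bowl in the frame of turntable_axis below -0.026 m or horizontal distance between any of tortoise, stone and turntable_axis below 0.066 m or horizontal distance between any of tortoise, stone and turntable_axis above 0.122 m or velocity of joint turntable above 3 rad/s or velocity of joint turntable below -3 rad/s).
It fails at once if the bell, clock, flask or cup is moved or tipped (distance of any of bell, clock, flask, cup from where it was at the start of the episode above 0.02 m or angle between any of bell, flask, cup's own z axis and vertical above 0.3 rad).
It also fails if it takes over 48 s, if anything falls off the work surface, if the arm or the gripper's body presses on something with over 40 N, if the wrist force passes 120 N, or if a joint passes its speed limit or range.

## Working session

There is one attempt and no reset: what is moved stays moved. The work goes in short steps, Python scripts to look and compute and a tool call to move; the robot and the scene stay as the last step left them, time stands still between calls to the robot, and variables do not carry over. Pictures are saved under pics/ and viewed, and the job is handed in when it is done.

Besides the shell and the picture viewer there is one more tool, called after "Request:" in YAML: its name, and indented under it one key for each argument. apply_moves: Moves the arm, as the interface text tells. Its arguments: {"type":"object","properties":{"plan":{"type":"array","items":{"type":"array"}},"squeeze":{"type":"number"}},"required":["plan"]}

```bash
ls; mkdir -p pics
python3 - <<'E'
from plant import get_state, viewer, r
import cv2
print(get_state()); print(r.hold_point_z)
import pickle
for n in ("scene","side","wrist"):
    c=viewer.capture(n); cv2.imwrite(f"pics/{n}0.png",c["frame"]); pickle.dump(c,open(f"pics/{n}0.pkl","wb"))
    print(n,{k:v for k,v in c.items() if k!="frame"})
E
```

```text
pics
{'time_s': 0.0, 'joints': array([-5.31624592e+01,  2.05916681e+01,  6.33775898e-01, -2.15284603e-02,
       -7.01370224e+01, -1.65091071e+01]), 'qd': array([-0.09367665,  0.06510325,  0.02447867, -0.06268084,  0.03389173,
        0.00233259]), 'joint_torque': array([ 1.69911906e-03, -5.82723427e+01,  2.93065685e+01,  6.99705809e+00,
        7.11882240e-03, -1.90579881e-04]), 'tcp_pos': array([ 0.23432561, -0.63248676,  0.22561566]), 'eef_rot': array([-1.79992429e+02, -9.67532552e-02,  1.10321096e+02]), 'contact_force': array([ 0.04522317,  0.95709802, -0.28671957]), 'moment': array([-0.00426859, -0.0345768 , -0.0097625 ]), 'gripper_width': 0.08738125606257532}
0.0188
scene {'K': array([[508.32835487,   0.        , 280.09000566],
       [  0.        , 508.32835487, 216.47367345],
       [  0.        ,   0.        ,   1.        ]]), 'D': array([-0.02366152,  0.        ,  0.        ,  0.        ,  0.        ]), 'R': array([[ 0.62262064,  0.78225142,  0.02064593],
       [ 0.57298067, -0.43776833, -0.69285788],
       [-0.53295093,  0.44321734, -0.72077854]]), 't': array([-0.3722386
[... 368 characters left out ...]
9],
       [ 0.24286056, -0.84185655, -0.48197125]]), 't': array([0.58468369, 0.17154158, 1.08618583])}
wrist {'K': array([[329.2599651 ,   0.        , 284.9528361 ],
       [  0.        , 329.2599651 , 213.12405109],
       [  0.        ,   0.        ,   1.        ]]), 'D': array([-0.06760674,  0.        ,  0.        ,  0.        ,  0.        ]), 'mount': array([[ 9.99999951e-01, -2.26917975e-04, -2.13921958e-04,
         2.96031277e-04],
       [ 2.81145481e-04,  9.52818842e-01,  3.03539413e-01,
        -8.24035250e-02],
       [ 1.34950323e-04, -3.03539458e-01,  9.52818860e-01,
        -1.58349484e-01],
       [ 0.00000000e+00,  0.00000000e+00,  0.00000000e+00,
         1.00000000e+00]])}
```

View pics/scene0.png

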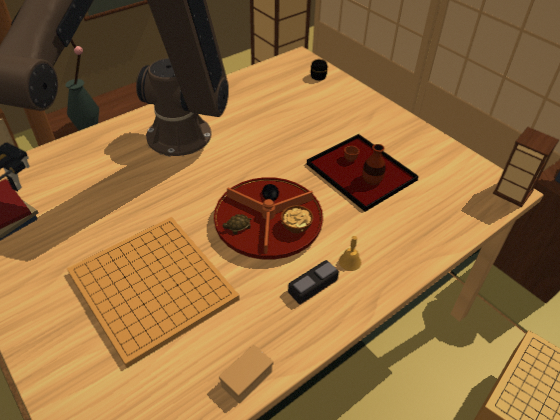

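View pics/side0.png

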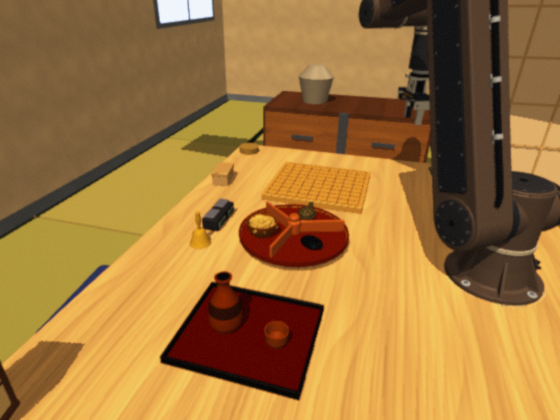

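View pics/wrist0.png

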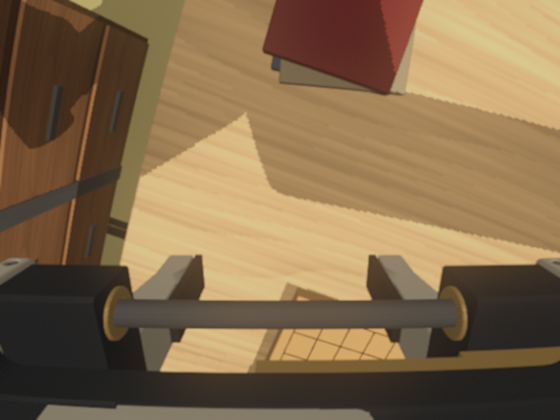

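The scene view shows the turntable around (268,216), the bowl at (296,217), the tortoise at (237,223) and the stone at (270,191). The board is at (152,287), the clock at (313,281), the bell at (351,254), and the tray with flask and cup is at upper right. I'll zoom in and measure.

```bash
cat > h.py <<'E'
import numpy as np, cv2, pickle
def ray(c,uv,z):
    uv=np.array(uv,float).reshape(-1,1,2)
    n=cv2.undistortPoints(uv,c["K"],c["D"]).reshape(-1,2)
    d=np.c_[n,np.ones(len(n))]@c["R"]; o=-c["R"].T@c["t"]
    return o+d*((z-o[2])/d[:,2])[:,None]
def proj(c,X):
    return cv2.projectPoints(np.array(X,float).reshape(-1,3),cv2.Rodrigues(c["R"])[0],c["t"],c["K"],c["D"])[0].reshape(-1,2)
def load(n): return pickle.load(open(f"pics/{n}.pkl","rb"))
E
python3 - <<'E'
from h import *
c=load("scene0");f=c["frame"]
cv2.imwrite("pics/z1.png",cv2.resize(f[165:270,200:340],None,fx=5.7,fy=5.7,interpolation=cv2.INTER_CUBIC))
cv2.imwrite("pics/z2.png",cv2.resize(f[210:365,60:245],None,fx=3.8,fy=3.8,interpolation=cv2.INTER_CUBIC))
c=load("side0");f=c["frame"]
cv2.imwrite("pics/z3.png",cv2.resize(f[150:275,220:380],None,fx=4.7,fy=4.7,interpolation=cv2.INTER_CUBIC))
E
```

```text
(no output)
```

View pics/z1.png

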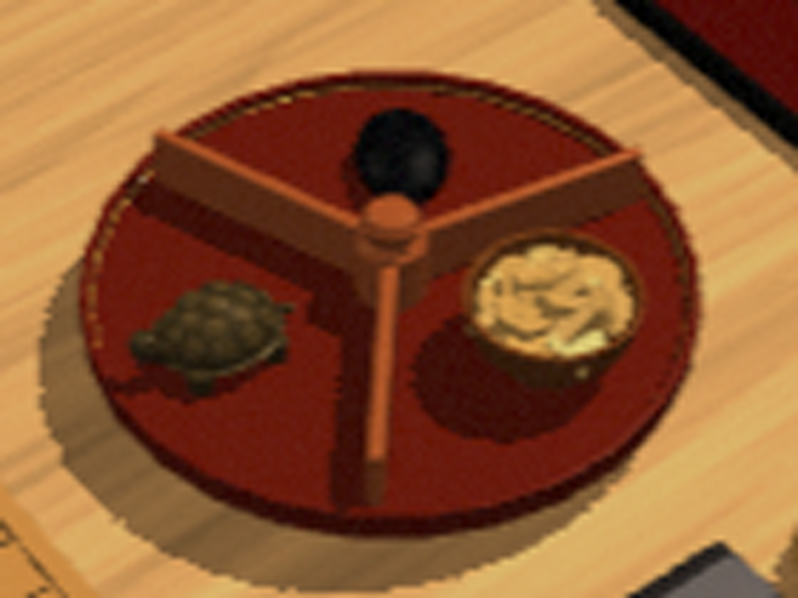

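View pics/z2.png

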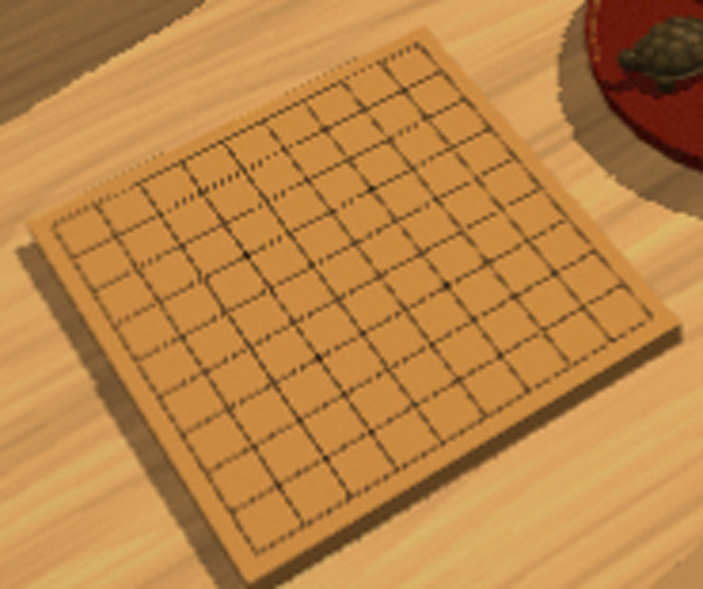

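View pics/z3.png

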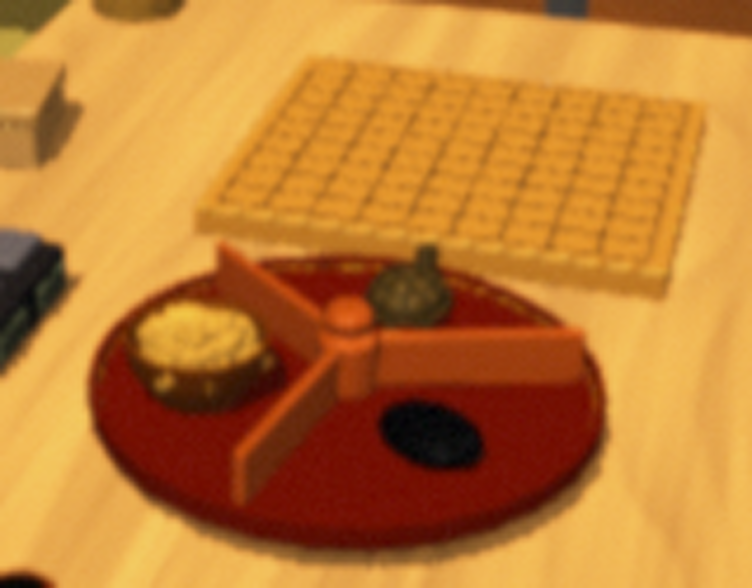

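Run:
```python
from h import *
c=load("scene0")
p=lambda l,s,o:(np.array(l,float)+.5)/s-.5+np.array(o)
hub=ray(c,p([(392,203)],5.7,(200,165)),.090)[0]
D=ray(c,p([(160,135),(637,153),(377,462)],5.7,(200,165)),.071)
B=ray(c,p([(423,28),(30,224),(253,576),(681,326)],3.8,(60,210)),.024)
bowl=ray(c,p([(556,303)],5.7,(200,165)),.034+.05)[0]
def circ(P):
    A=np.c_[2*P[:,:2],np.ones(3)];s=np.linalg.solve(A,(P[:,:2]**2).sum(1));return s[:2],np.sqrt(s[2]+s[:2]@s[:2])
print("hub",hub,"circ",circ(D));
ax=circ(D)[0]
for n,q in zip(("A","B","C"),D): v=q[:2]-ax;print(n,q,np.hypot(*v),np.degrees(np.arctan2(v[1],v[0])))
print(B,[np.linalg.norm(B[i]-B[(i+1)%4]) for i in range(4)])
bc=B.mean(0);print("board",bc,np.linalg.norm(bc[:2]-ax),np.degrees(np.arctan2(*(bc[:2]-ax)[::-1])))
y=((B[0]+B[3])-(B[1]+B[2]));print("board y dir",np.degrees(np.arctan2(y[1],y[0])))
v=bowl[:2]-ax;print("bowl",bowl,np.hypot(*v),np.degrees(np.arctan2(v[1],v[0])))
for n,q,z in (("tort",(215,335),.055),("stone",(402,155),.05)):
    w=ray(c,p([q],5.7,(200,165)),z)[0];v=w[:2]-ax;print(n,w,np.hypot(*v),np.degrees(np.arctan2(v[1],v[0])))
for n,q,z in (("bell",(351,240),.11),("clock",(313,279),.05)):
    print(n,ray(c,q,z))
# side check
s=load("side0")
Ds=ray(s,p([(220,247),(240,462),(585,332)],4.7,(220,150)),.071);print("side",circ(Ds),Ds)
Bs=ray(s,p([(200,215),(668,270),(705,105),(318,57)],4.7,(220,150)),.024);print(Bs,Bs.mean(0))
```

```text
hub [ 0.54368167 -0.00350026  0.09      ] circ (array([ 0.5521747 , -0.01036882]), np.float64(0.14920790620328142))
A [ 0.41109065 -0.05893103  0.071     ] 0.1492079062032815 -161.0061458338321
B [0.57763591 0.13665065 0.071     ] 0.14920790620328153 80.17482266159062
C [ 0.66603527 -0.10679896  0.071     ] 0.14920790620328142 -40.261738185323814
[[ 0.36931548 -0.24057202  0.024     ]
 [ 0.36848775 -0.56534018  0.024     ]
 [ 0.71940288 -0.56547827  0.024     ]
 [ 0.7282464  -0.24377658  0.024     ]] [np.float64(0.3247692182252745), np.float64(0.3509151632278022), np.float64(0.32182322019396586), np.float64(0.3589452181494919)]
board [ 0.54636313 -0.40379176  0.024     ] 0.3934658613166064 -90.84630202929701
board y dir 89.14291322616882
bowl [0.64608561 0.02200598 0.084     ] 0.09933471309300866 19.02109594994025
tort [ 0.53701224 -0.11232383  0.055     ] 0.10307630488854651 -98.4588724505076
stone [0.48489074 0.04887357 0.05      ] 0.08964815851040277 138.63662612817814
bell [[0.81675739 0.06753811 0.11      ]]
clock [[ 0.82109644 -0.06700302  0.05      ]]
side (array([ 0.54608518, -0.0026763 ]), np.float64(0.15152031923323053)) [[ 0.66062174 -0.10187198  0.071     ]
 [ 0.57233375  0.14655311  0.071     ]
 [ 0.40518504 -0.05840385  0.071     ]]
[[ 0.71749497 -0.23466569  0.024     ]
 [ 0.36607022 -0.24968471  0.024     ]
 [ 0.36447826 -0.56723328  0.024     ]
 [ 0.71256929 -0.57577627  0.024     ]] [ 0.54015318 -0.40683999  0.024     ]
```

Request:
apply_moves:
  plan:
    - [255,[0.5,0.4,0],0]
    - [255,[0.9,0.8,0],0]
    - [255,[0.9,0.8,0],0]
    - [255,[0.9,0.8,0],0]
    - [255,[0.9,0.8,0],0]
    - [255,[0.9,0.8,0],0]
    - [255,[0.9,0.8,0],0]
    - [255,[0.9,0.8,0],0]
    - [255,[0.9,0.8,0],0]
    - [255,[0.9,0.8,0],0]
    - [255,[0.9,0.8,0],0]
    - [255,[0.9,0.8,0],0]

```text
time_s: 1.65
tcp_pos: [0.4854, 0.0166, 0.2268]
eef_rot: [180.0, -0.0, 110.4]
contact_force: [1.4, -1.4, 0.7]
gripper_width: 0.0004
```

Request:
apply_moves:
  plan:
    - [255,[0,0,0],-1]
    - [255,[0,0,0],-1]
    - [255,[0,0,0],-1]
    - [255,[0,0,0],-1]
    - [255,[0,0,0],-1]
    - [255,[0,0,0],-1]
    - [255,[0,0,0],-1]
    - [255,[0,0,0],-1]
    - [255,[0,0,0],-1]
    - [255,[0,0,0],-1]
    - [255,[0,0,0],0]
    - [255,[0,0,0],0]

```text
time_s: 3.15
tcp_pos: [0.4851, 0.0144, 0.2265]
eef_rot: [-180.0, -0.0, 170.2]
contact_force: [-0.2, 0.1, 0.1]
gripper_width: 0.0001
```

```bash
cat >> h.py <<'E'
from scipy.spatial.transform import Rotation as Ro
def snap(tag,names=("wrist",)):
    from plant import get_state, viewer
    s=get_state()
    for n in names:
        c=dict(viewer.capture(n))
        if n=="wrist":
            T=np.eye(4);T[:3,:3]=Ro.from_euler("xyz",s["eef_rot"],degrees=True).as_matrix();T[:3,3]=s["tcp_pos"]
            M=np.linalg.inv(T@c["mount"]);c["R"]=M[:3,:3];c["t"]=M[:3,3]
        cv2.imwrite(f"pics/{n}{tag}.png",c["frame"]);pickle.dump(c,open(f"pics/{n}{tag}.pkl","wb"))
    return s
E
python3 - <<'E'
from h import *
s=snap("1",("wrist","scene"))
for k in ("time_s","tcp_pos","eef_rot","joints","gripper_width","contact_force"):print(k,s[k])
R=Ro.from_euler("xyz",s["eef_rot"],degrees=True).as_matrix()
print("to go (50mm units)",R.T@(np.array([.523,.123,.057])-s["tcp_pos"])/.05)
E
```

```text
time_s 3.15
tcp_pos [0.48507498 0.01443313 0.22648122]
eef_rot [-1.79995472e+02 -9.42237383e-03  1.70198942e+02]
joints [ 2.49830823e+01  2.42122401e+00 -2.24982558e+01 -1.82650624e-03
 -6.50908420e+01 -3.47833705e+01]
gripper_width 9.080487277717626e-05
contact_force [-0.20398718  0.09087989  0.12168059]
to go (50mm units) [-0.37836556  2.26903185  3.38938302]
```

View pics/wrist1.png

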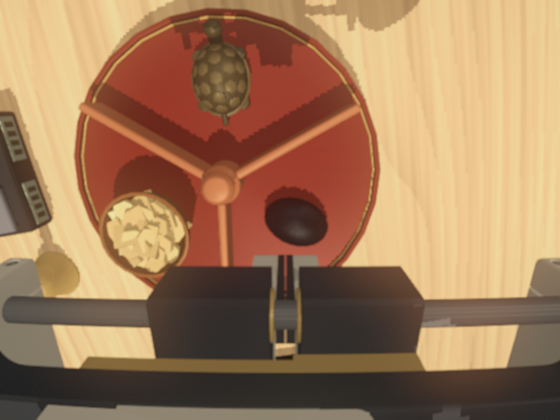

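The wrist view shows the knob at (222,181), divider ends at (84,105) and (359,107), the bowl at (147,234), the stone at (296,222) and the tortoise at (221,75). I'll check the axis position from it.

Run:
```python
from h import *
c=load("wrist1")
print("knob",ray(c,[(222,179)],.092))
e=ray(c,[(83,106),(360,108)],.071);print(e)
m=e.mean(0)[:2];d=(e[1]-e[0])[:2];L=np.hypot(*d);print(L, "want",.152*3**.5)
# axis: apex of the isoceles triangle, height 0.076 towards +y tool side
R=c["R"].T;n=np.array([-d[1],d[0]])/L
for s in (1,-1): print(m+s*n*.076)
print("bowl",ray(c,[(147,232)],.08),"stone",ray(c,[(296,221)],.05))
# lip ellipse
b,g,r_=[c["frame"][...,i].astype(int) for i in range(3)]
mask=((r_>60)&(g<.5*r_)&(b<.5*r_)).astype(np.uint8);mask[260:]=0
k=cv2.findContours(mask,0,2)[0];k=max(k,key=cv2.contourArea).reshape(-1,2).astype(float)
k=k[(k[:,1]<225)]
P=ray(c,k,.042)[:,:2];A=np.c_[2*P,np.ones(len(P))];x=np.linalg.lstsq(A,(P**2).sum(1),rcond=None)[0];print("lip circle",x[:2],np.sqrt(x[2]+x[:2]@x[:2]))
```

```text
knob [[ 0.53769137 -0.01646667  0.092     ]]
[[ 0.65645193 -0.10408875  0.071     ]
 [ 0.40309084 -0.05609918  0.071     ]]
0.25786593445688405 want 0.26327172275046934
[ 0.51562757 -0.15476626]
[ 0.5439152  -0.00542166]
bowl [[0.62727674 0.02499436 0.08      ]] stone [[0.4790839  0.04921546 0.05      ]]
lip circle [ 0.52680093 -0.08993472] 0.07912333434723169
```

Request:
apply_moves:
  plan:
    - [255,[-0.06,0.45,0],0]
    - [255,[-0.06,0.9,0],0]
    - [255,[-0.1,0.7,0.2],0]
    - [255,[-0.1,0.2,0.7],0]
    - [255,[0,0,0.9],0]
    - [255,[0,0,0.6],0]
    - [255,[0,0,0.2],0]
    - [255,[0,0,0],0]
    - [255,[0,0,0],0]

```text
time_s: 4.38
tcp_pos: [0.5208, 0.1233, 0.0979]
eef_rot: [179.9, 0.1, 170.3]
contact_force: [-0.4, 0.3, -0.0]
gripper_width: 0.0002
```

Run:
```python
from h import *
s=snap("2",("wrist","scene","side"))
for k in ("time_s","tcp_pos","eef_rot"):print(k,s[k])
f=load("scene2")["frame"];g=load("side2")["frame"]
a=cv2.resize(f[150:270,200:350],(800,640))
cv2.imwrite("pics/z4.png",cv2.resize(f[150:270,200:350],(750,600)))
cv2.imwrite("pics/z5.png",cv2.resize(g[150:275,220:380],(750,586)))
R=Ro.from_euler("xyz",s["eef_rot"],degrees=True).as_matrix()
print("to go",R.T@(np.array([.520,.123,.057])-s["tcp_pos"])/.05, "axis->tcp in tool",R.T@(s["tcp_pos"]-np.array([.545,-.005,.057])))
```

```text
time_s 4.375
tcp_pos [0.52077649 0.1233302  0.0978842 ]
eef_rot [1.79926940e+02 1.00999148e-01 1.70341413e+02]
to go [ 0.015643   -0.01015849  0.81764546] axis->tcp in tool [ 0.04533884  0.12249911 -0.04080802]
```

View pics/z4.png

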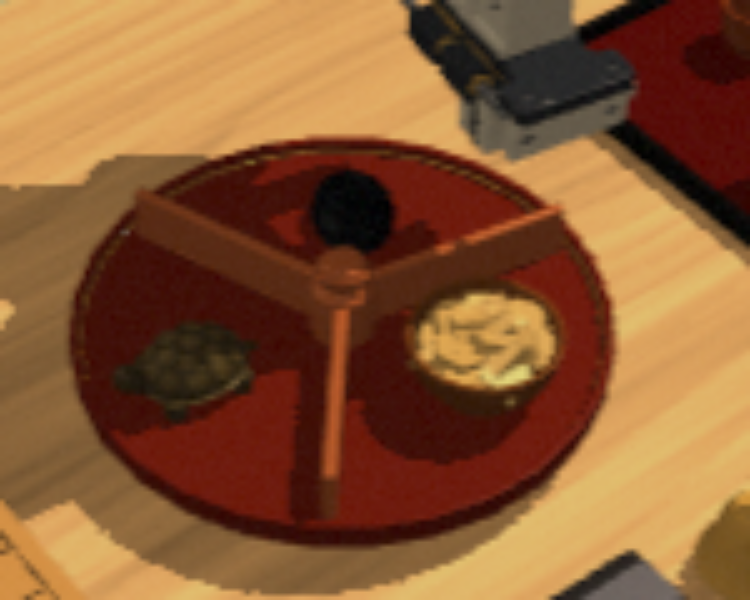

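View pics/z5.png

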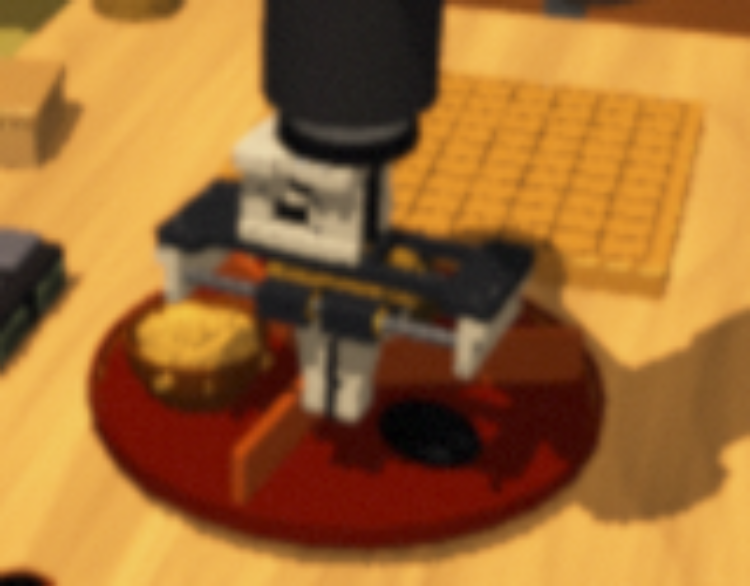

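View pics/wrist2.png

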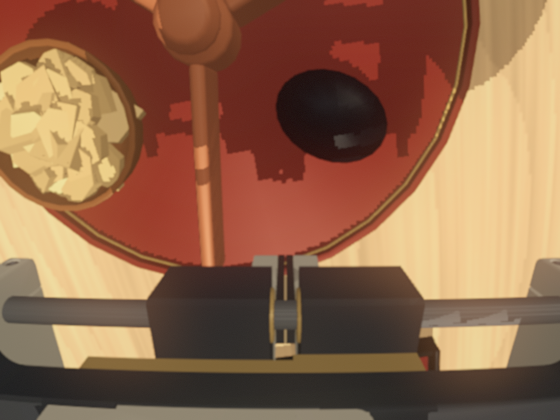

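Run:
```python
from h import *
t=[[.5208,.1233,.0979],[.5208,.1233,.12],[.5208,.1233,.20]]
c=load("scene2");print((proj(c,t)-[200,150])*5)
c=load("side2");print((proj(c,t)-[220,150])*4.69)
c=load("wrist2");print(proj(c,t)); print(ray(c,[(190,25)],.092),ray(c,[(215,262)],.071), ray(c,[(330,115)],.05))
a=np.array([.545,-.005])
for q in ((208,140),(212,220)):
    w=ray(c,[q],.071)[0,:2];print(q,w,np.hypot(*(w-a)),np.degrees(np.arctan2(*(w-a)[::-1])))
```

```text
[[482.57381129 133.78023208]
 [484.16575407 106.58481157]
 [490.20755863   3.31186261]]
[[337.46393978 412.18513675]
 [338.68020119 378.65541775]
 [343.31529703 251.41560543]]
[[285.06321866 269.78038357]
 [284.99780521 291.63494701]
 [284.48781804 459.86779186]]
[[ 0.54326399 -0.00183892  0.092     ]] [[0.56533908 0.12460443 0.071     ]] [[0.48088311 0.05022133 0.05      ]]
(208, 140) [0.55195055 0.05122352] 0.056651512609778666 82.95264892071698
(212, 220) [0.5606307  0.09734423] 0.10353096625322733 81.31650587058078
```

View pics/scene2.png

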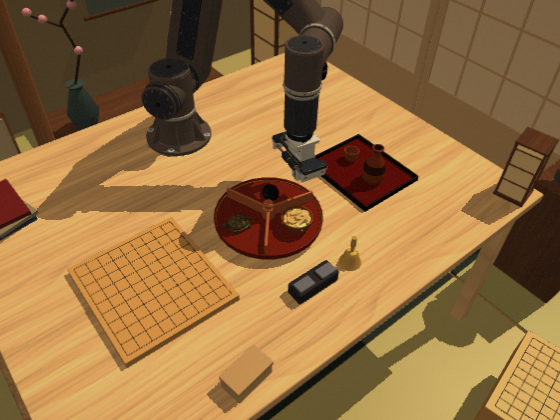

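The fingertip projects where the pictures show it: wrist (285,270), and z5 (337,412) in the side view. The axis and the divider at about 80–81° agree across views, so I'll lower and approach gently.

Request:
apply_moves:
  plan:
    - [255,[0,0,0.4],0]
    - [255,[0,0,0.4],0]
    - [255,[0,0,0],0]
    - [255,[-0.1,0,0],0]
    - [255,[-0.1,0,0],0]
    - [255,[-0.1,0,0],0]
    - [255,[-0.043,0.009,0],0.167]
    - [255,[-0.087,0.018,0],0.333]
    - [255,[-0.087,0.018,0],0.333]
    - [255,[-0.087,0.018,0],0.333]

```text
time_s: 5.78
tcp_pos: [0.5502, 0.12, 0.0564]
eef_rot: [-180.0, -0.0, 163.2]
contact_force: [0.3, -0.3, -0.5]
gripper_width: 0.0007
```

Run:
```python
from h import *
s=snap("3",("wrist","scene"))
a=np.array([.545,-.005,.057])
for k in ("time_s","tcp_pos","eef_rot","contact_force","moment"):print(k,s[k])
R=Ro.from_euler("xyz",s["eef_rot"],degrees=True).as_matrix()
print("axis->tcp in tool",R.T@(s["tcp_pos"]-a))
```

```text
time_s 5.775
tcp_pos [0.55021654 0.11999513 0.0564434 ]
eef_rot [-1.79986237e+02 -2.31203230e-02  1.63188178e+02]
contact_force [ 0.33508812 -0.26976214 -0.53702802]
moment [ 0.09266945  0.04944677 -0.04167836]
axis->tcp in tool [0.03115844 0.12116173 0.00054007]
```

View pics/wrist3.png

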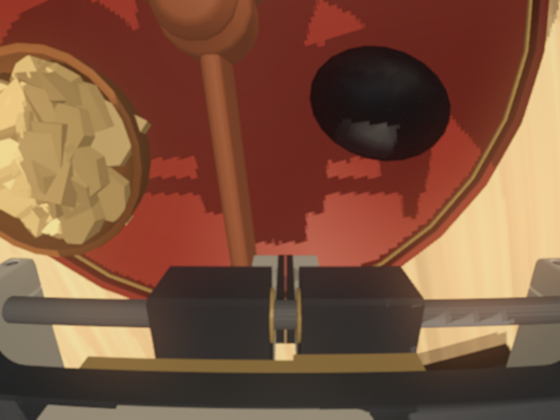

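Request:
apply_moves:
  plan:
    - [255,[-0.085,0.02,0],0.333]
    - [255,[-0.085,0.02,0],0.333]
    - [255,[-0.085,0.02,0],0.333]
    - [255,[-0.085,0.02,0],0.333]
    - [255,[-0.127,0.029,0],0.5]
    - [255,[-0.127,0.029,0],0.5]
    - [255,[-0.127,0.029,0],0.5]
    - [255,[-0.127,0.029,0],0.5]

```text
time_s: 6.88
tcp_pos: [0.593, 0.1109, 0.0566]
eef_rot: [180.0, 0.0, 143.2]
contact_force: [-0.8, 1.0, -0.1]
gripper_width: 0.0005
```

Run:
```python
from h import *
s=snap("4",("wrist","scene"))
a=np.array([.545,-.005,.057])
for k in ("time_s","tcp_pos","eef_rot","contact_force","moment"):print(k,s[k])
R=Ro.from_euler("xyz",s["eef_rot"],degrees=True).as_matrix()
print("axis->tcp in tool",R.T@(s["tcp_pos"]-a))
cv2.imwrite("pics/z6.png",cv2.resize(load("scene4")["frame"][150:270,200:350],(750,600)))
```

```text
time_s 6.875
tcp_pos [0.59302094 0.11087915 0.05659296]
eef_rot [1.79974816e+02 7.52015170e-03 1.43178170e+02]
contact_force [-0.84872534  1.04061608 -0.14370889]
moment [ 0.32184431  0.25661613 -0.01753172]
axis->tcp in tool [0.03100884 0.12154175 0.00045639]
```

View pics/wrist4.png

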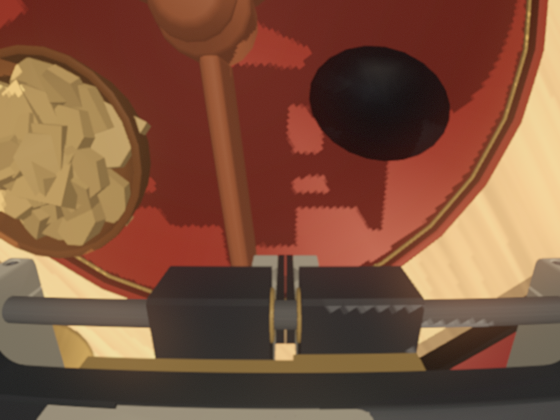

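View pics/z6.png

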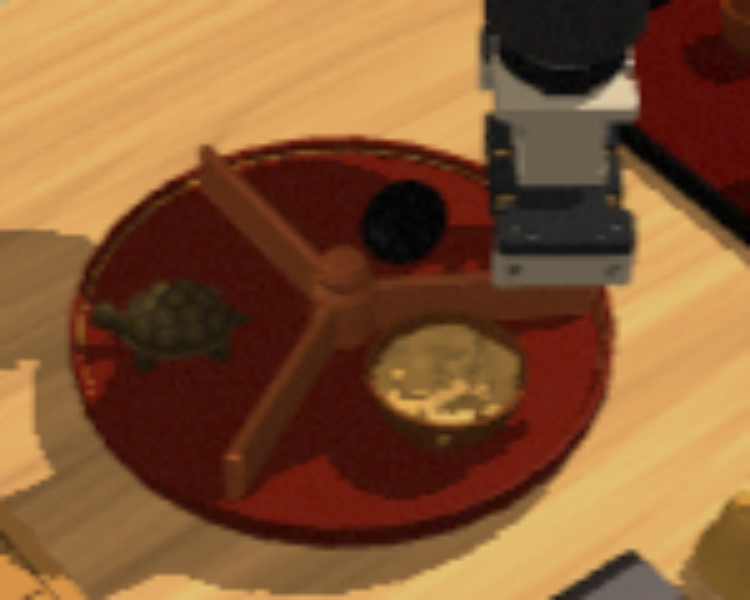

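Request:
apply_moves:
  plan:
    - [255,[-0.085,0.02,0],0.333]
    - [255,[-0.127,0.029,0],0.5]
    - [255,[-0.127,0.029,0],0.5]
    - [255,[-0.127,0.029,0],0.5]
    - [255,[-0.127,0.029,0],0.5]
    - [255,[-0.127,0.029,0],0.5]
    - [255,[-0.127,0.029,0],0.5]
    - [255,[-0.127,0.029,0],0.5]
    - [255,[-0.127,0.029,0],0.5]
    - [255,[-0.127,0.029,0],0.5]
    - [255,[-0.127,0.029,0],0.5]
    - [255,[-0.085,0.02,0],0.333]

```text
time_s: 8.48
tcp_pos: [0.6491, 0.0646, 0.0566]
eef_rot: [180.0, -0.0, 109.2]
contact_force: [0.2, 1.0, 0.4]
gripper_width: 0.0005
```

Run:
```python
from h import *
s=snap("5",("wrist","scene"))
a=np.array([.545,-.005,.057])
for k in ("time_s","tcp_pos","eef_rot","contact_force","joints"):print(k,s[k])
R=Ro.from_euler("xyz",s["eef_rot"],degrees=True).as_matrix()
print("axis->tcp in tool",R.T@(s["tcp_pos"]-a))
```

```text
time_s 8.475
tcp_pos [0.64908469 0.06458795 0.05664194]
eef_rot [ 1.79978114e+02 -3.67154384e-03  1.09234177e+02]
contact_force [0.23288585 1.00499449 0.4094028 ]
joints [ 2.27812118e+01  2.67666097e+01 -1.37598626e+01 -3.04069687e-03
 -4.94514569e+01 -9.35450594e+01]
axis->tcp in tool [0.03141492 0.12119889 0.00040636]
```

View pics/wrist5.png

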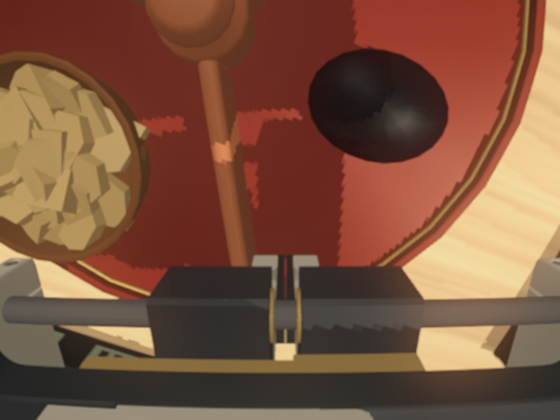

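View pics/scene5.png

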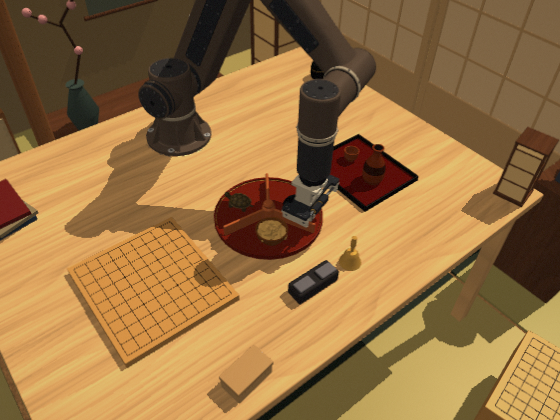

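Request:
apply_moves:
  plan:
    - [255,[-0.085,0.02,0],0.333]
    - [255,[-0.127,0.029,0],0.5]
    - [255,[-0.127,0.029,0],0.5]
    - [255,[-0.127,0.029,0],0.5]
    - [255,[-0.127,0.029,0],0.5]
    - [255,[-0.127,0.029,0],0.5]
    - [255,[-0.127,0.029,0],0.5]
    - [255,[-0.127,0.029,0],0.5]
    - [255,[-0.127,0.029,0],0.5]
    - [255,[-0.127,0.029,0],0.5]
    - [255,[-0.127,0.029,0],0.5]
    - [255,[-0.085,0.02,0],0.333]

```text
time_s: 10.07
tcp_pos: [0.6698, -0.0053, 0.0566]
eef_rot: [180.0, -0.0, 75.2]
contact_force: [-0.0, 0.5, 0.2]
gripper_width: 0.0003
```

Run:
```python
from h import *
s=snap("6",("wrist","scene","side"))
a=np.array([.545,-.005,.057])
for k in ("time_s","tcp_pos","eef_rot","contact_force","joints"):print(k,s[k])
R=Ro.from_euler("xyz",s["eef_rot"],degrees=True).as_matrix()
print("axis->tcp in tool",R.T@(s["tcp_pos"]-a))
cv2.imwrite("pics/z7.png",cv2.resize(load("scene6")["frame"][150:270,200:350],(750,600)))
```

```text
time_s 10.075
tcp_pos [ 0.669823   -0.00530844  0.05661544]
eef_rot [ 1.79987300e+02 -7.50451721e-03  7.52315431e+01]
contact_force [-0.02376363  0.50450995  0.18431644]
joints [ 1.61846719e+01  2.81426467e+01 -1.13148407e+01  1.24486708e-04
 -5.05277617e+01 -1.20953209e+02]
axis->tcp in tool [0.03152076 0.12077787 0.00041546]
```

View pics/z7.png

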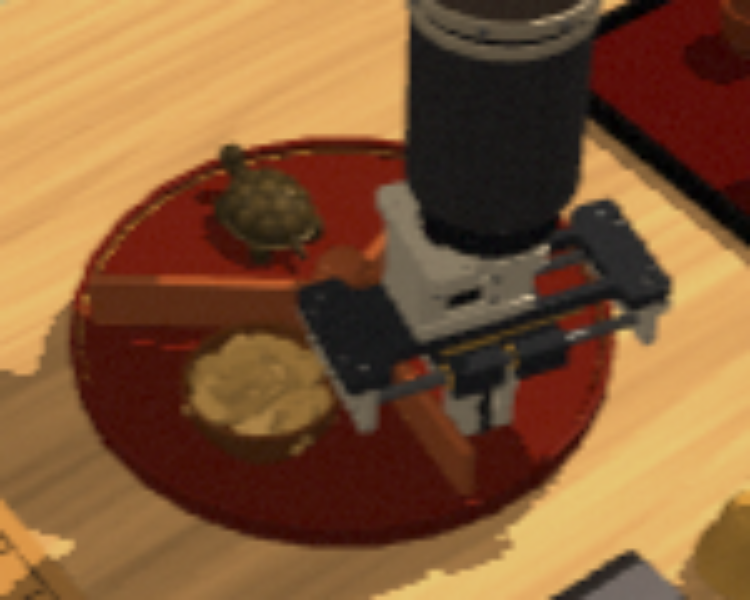

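View pics/side6.png

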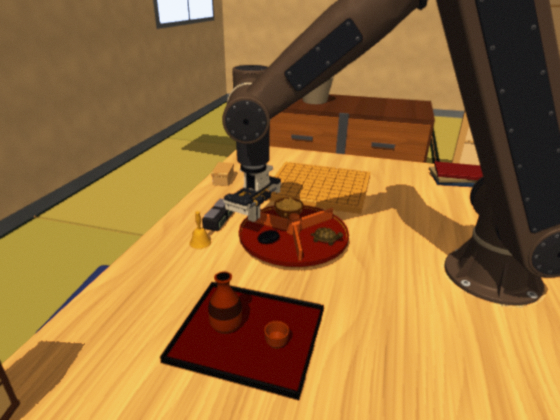

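View pics/wrist6.png

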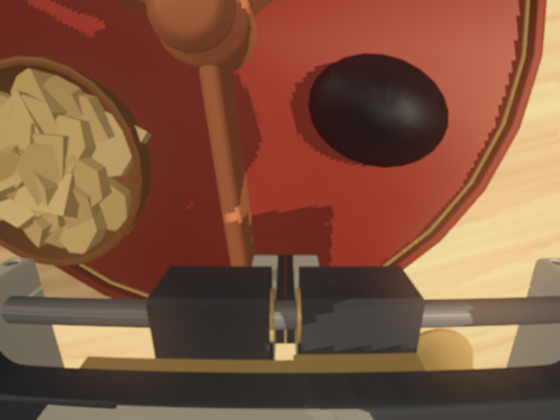

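Run:
```python
from h import *
c=load("scene6");a=np.array([.545,-.005])
for z in (.075,.085):
    w=ray(c,[(258/5+200,385/5+150)],z)[0,:2];v=w-a;print(w,np.hypot(*v),np.degrees(np.arctan2(v[1],v[0])))
w=ray(c,[(472/5+200,457/5+150)],.071)[0,:2];v=w-a;print("B",np.hypot(*v),np.degrees(np.arctan2(v[1],v[0])))
w=ray(c,[(90/5+200,283/5+150)],.071)[0,:2];v=w-a;print("C",np.hypot(*v),np.degrees(np.arctan2(v[1],v[0])))
```

```text
[ 0.58901039 -0.0984325 ] 0.10327897871522902 -64.77771437425497
[ 0.5965616  -0.10373351] 0.11138628869762725 -62.425087843521446
B 0.15995532376702426 -10.466366826249546
C 0.1486880732645726 -125.12770774797043
```

Request:
apply_moves:
  plan:
    - [255,[-0.085,0.02,0],0.333]
    - [255,[-0.127,0.029,0],0.5]
    - [255,[-0.127,0.029,0],0.5]
    - [255,[-0.127,0.029,0],0.5]
    - [255,[-0.127,0.029,0],0.5]
    - [255,[-0.127,0.029,0],0.5]
    - [255,[-0.085,0.02,0],0.333]
    - [255,[-0.085,0.02,0],0.333]
    - [255,[-0.043,0.01,0],0.167]
    - [255,[-0.043,0.01,0],0.167]
    - [255,[0,0,0],0]

```text
time_s: 11.6
tcp_pos: [0.6592, -0.0539, 0.0565]
eef_rot: [-180.0, 0.0, 52.3]
contact_force: [-0.1, -0.4, 0.3]
gripper_width: 0.0007
```

Run:
```python
from h import *
s=snap("7",("wrist","scene"))
a=np.array([.545,-.005,.057])
for k in ("time_s","tcp_pos","eef_rot","contact_force","joints"):print(k,s[k])
cv2.imwrite("pics/z8.png",cv2.resize(load("scene7")["frame"][150:270,200:350],(750,600)))
```

```text
time_s 11.6
tcp_pos [ 0.65916343 -0.05388809  0.05649979]
eef_rot [-1.79982652e+02  1.89663049e-02  5.23316291e+01]
contact_force [-0.08358051 -0.41815522  0.26886185]
joints [ 1.21841156e+01  2.75068760e+01 -1.24692246e+01 -1.34631758e-03
 -5.00495824e+01 -1.39851625e+02]
```

View pics/z8.png

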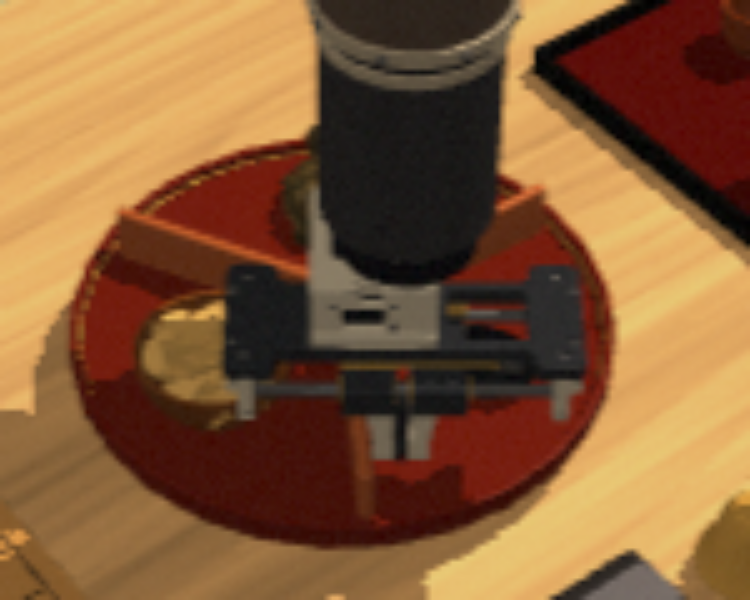

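View pics/wrist7.png

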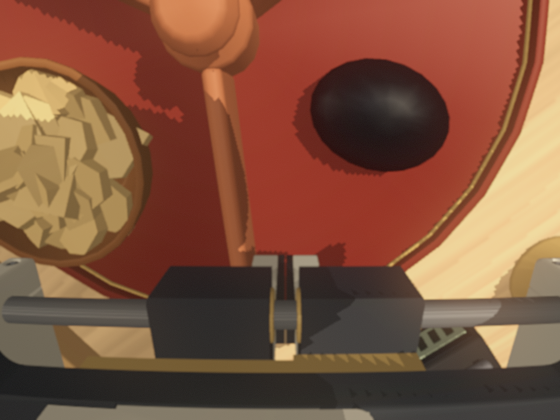

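Request:
apply_moves:
  plan:
    - [255,[0.1,0,0],0]
    - [255,[0.15,0,0],0]
    - [255,[0.1,0,-0.1],0]
    - [255,[0,0,-0.5],0]
    - [255,[0,0,-0.8],0]
    - [255,[0,0,-0.9],0]
    - [255,[0,0,-0.9],0]
    - [255,[0,0,-0.8],0]
    - [255,[0.5,-0.3,-0.4],0]
    - [255,[0.8,-0.5,0],0]
    - [255,[0.8,-0.5,0],0]
    - [255,[0.5,-0.4,0],0]

```text
time_s: 13.2
tcp_pos: [0.6823, 0.1172, 0.2768]
eef_rot: [180.0, -0.0, 52.4]
contact_force: [0.6, -0.6, 0.7]
gripper_width: 0.0006
```

Request:
apply_moves:
  plan:
    - [255,[0.5,-0.5,0],0]
    - [255,[0.5,-0.5,0],0]
    - [255,[0,0,0],0]
    - [255,[0,0,0],0]

```text
time_s: 13.7
tcp_pos: [0.6731, 0.1853, 0.2767]
eef_rot: [180.0, 0.0, 52.4]
contact_force: [0.3, -0.2, -0.4]
gripper_width: 0.0004
```

Run:
```python
from h import *
s=snap("8",("wrist","scene","side"))
for k in ("time_s","tcp_pos","eef_rot","contact_force"):print(k,s[k])
f=load("scene8")["frame"];g=load("side8")["frame"]
cv2.imwrite("pics/z9.png",cv2.resize(f[150:360,60:340],(800,600)))
cv2.imwrite("pics/z10.png",cv2.resize(g[150:275,220:380],(750,586)))
```

```text
time_s 13.7
tcp_pos [0.67312445 0.18527958 0.27674458]
eef_rot [1.79994480e+02 3.72437582e-03 5.23901876e+01]
contact_force [ 0.29377029 -0.19451775 -0.35915977]
```

View pics/z9.png

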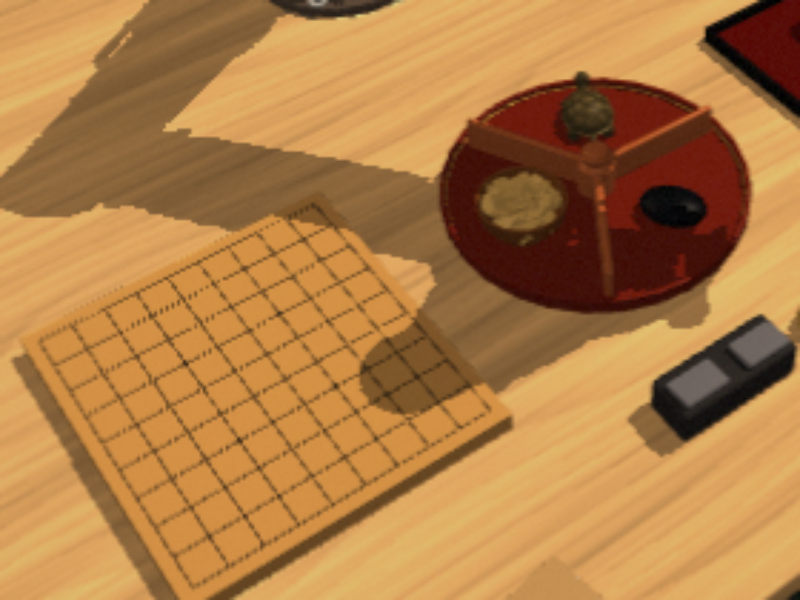

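View pics/z10.png

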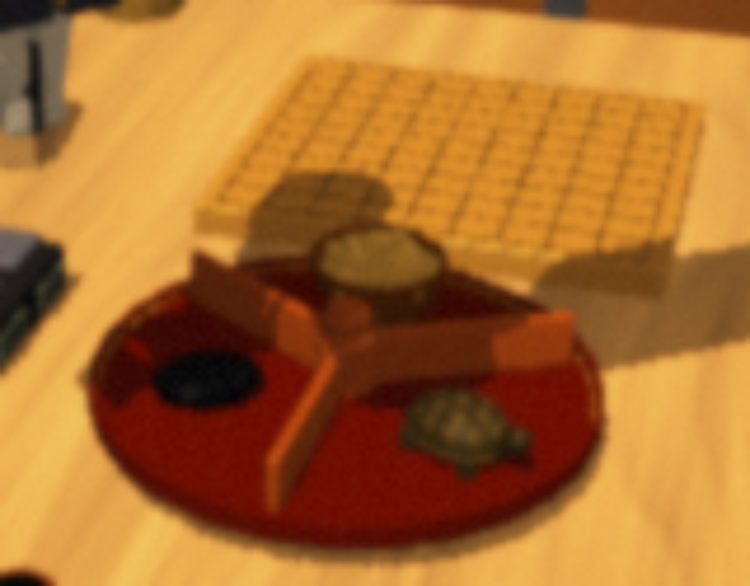

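View pics/side8.png

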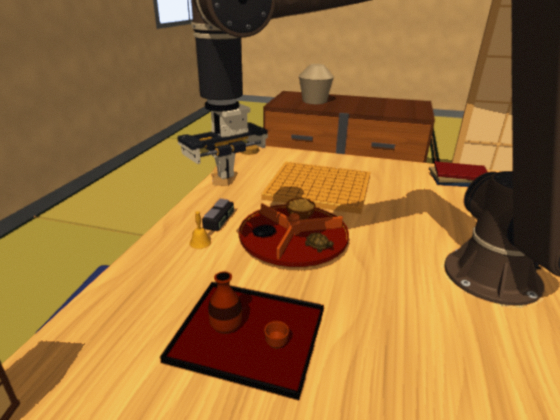

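Run:
```python
from h import *
def meas(B,w):
    # B order: near edge end pts first two, far two
    bc=B.mean(0)[:2]; x=(B[1]-B[0]+B[2]-B[3])[:2];x/=np.hypot(*x); d=w-bc
    return bc,"bowl",w,"x in board",d@x,"dist",np.hypot(*d)
p=lambda l,s,o:(np.array(l,float)+.5)/np.array(s)-.5+np.array(o)
c=load("scene8");S=(800/280,600/210)
B=ray(c,p([(318,196),(512,418),(183,604),(22,343)],S,(60,150)),.024)
for q,z in (((522,201),.08),((522,201),.07)): print(meas(B,ray(c,p([q],S,(60,150)),z)[0,:2]))
a=ray(c,p([(597,148)],S,(60,150)),.09)[0];e=ray(c,p([(473,125),(707,111),(608,290)],S,(60,150)),.071)
A=np.c_[2*e[:,:2],np.ones(3)];x=np.linalg.solve(A,(e[:,:2]**2).sum(1))[:2];print(a,x,[np.degrees(np.arctan2(*(q[:2]-x)[::-1])) for q in e])
s=load("side8");S=(750/160,586/125)
B=ray(s,p([(668,270),(200,215),(318,57),(705,105)],(4.7,4.7),(220,150)),.024)
print(meas(B,ray(s,p([(380,262)],S,(220,150)),.083)[0,:2]))
e=ray(s,p([(195,257),(273,485),(573,318)],S,(220,150)),.071)
A=np.c_[2*e[:,:2],np.ones(3)];x=np.linalg.solve(A,(e[:,:2]**2).sum(1))[:2];print(x,[np.degrees(np.arctan2(*(q[:2]-x)[::-1])) for q in e])
```

```text
(array([ 0.54781916, -0.40628915]), 'bowl', array([ 0.55485013, -0.10596162]), 'x in board', np.float64(0.0051929847797212115), 'dist', np.float64(0.30040982265191846))
(array([ 0.54781916, -0.40628915]), 'bowl', array([ 0.54694052, -0.1007067 ]), 'x in board', np.float64(-0.002748630173090532), 'dist', np.float64(0.305583716428022))
[ 0.54840345 -0.006151    0.09      ] [ 0.56652739 -0.01809183] [np.float64(-157.05118588452558), np.float64(92.48525935133928), np.float64(-34.25331625464894)]
(array([ 0.54015318, -0.40683999]), 'bowl', array([ 0.54515326, -0.08975184]), 'x in board', np.float64(0.007935293604197886), 'dist', np.float64(0.31712756607009673))
[0.54571388 0.00869435] [np.float64(-35.69304707715898), np.float64(89.28699293717521), np.float64(-148.0858559704588)]
```

Both views put the bowl 3 mm short to 8 mm past the board's centre line (limit ±20 mm), 0.30–0.32 m from the board's centre. The bell, clock, flask and cup look unmoved, so I'm handing in.

Run:
```python
from h import *
s=snap("9",("scene",))
d=cv2.absdiff(load("scene9")["frame"],load("scene8")["frame"])[165:270,200:340];print("motion diff",d.max(),d.mean())
from plant import close_job
print(close_job())
```

```text
motion diff 66 1.6927891156462584
the job is handed in; nothing more can be done
None
```

I turned the turntable about 110° clockwise by pushing one divider gently from its side with the shut fingertips, in slow stages. I then backed off, lifted clear and handed the job in after about 14 s of the 48 s allowed. No verdict was reported.

- **Bowl position:** the scene camera put it −3 to +5 mm from the board's centre line, depending on the rim height assumed. The side camera put it at +8 mm. Both are within the ±20 mm limit. Its distance to the board's centre measured 0.30–0.32 m, under the 0.33 m limit.
- **Other objects:** the bowl, tortoise and stone kept their places in their compartments through the turn. By eye, the bell, clock, flask and cup looked unmoved.
- **Weak checks:**
  - **Turntable axis:** the last divider-end fits disagreed by about 20–25 mm between views. I relied on the measured bowl and board positions instead.
  - **At rest:** comparing the last two scene pictures gave a mean pixel difference of 1.7 and a maximum of 66. I took that as image noise and did not check it further.

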